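# Make up the large gear-set kit in the outlined tray

### The arm

A 6-joint arm with a two-finger parallel gripper is mounted at the origin on the work surface. World frame = base frame: x ahead of the robot, y to its left, z up, the work surface at z = 0. Lengths are in m, angles in rad, forces in N, time in s.
With the tool pointing down it reaches from about 0.35 to 0.95 m from the base axis. Payload 17.4 kg.
Tool frame: the origin (TCP) lies at the very end of the fingers, on their centre line; the grasp point (between the pads) lies 19 mm behind it; z points along the fingers, y is the line along which they close (so a half turn about z gives the same grasp; the last joint's range is limited). The gripper opens to 93 mm and grips with 3 to 60 N. Pads are 15 mm wide; open, the fingers measure 128 mm over their backs; the gripper's body (75 mm by 188 mm) begins 65 mm behind the grasp point.
Start: joints at [1.25, 0.116, 1.442, -0, 1.584, -0.038], TCP at [0.188, 0.648, 0.219] pointing down, gripper open.
Joint ranges: [-2.83, 2.83], [-0.83, 2.19], [0.07, 2.5], [-1.14, 4.28], [0.01, 3], [-2.97, 2.97]. Speed limits (rad/s): [1.89, 1.89, 2.22, 3.14, 3.14, 3.14].

### API

Orientations are given as a unit quaternion [w, x, y, z].
In Python, from station import manip gives the robot as it stands. The module is installed in compiled form; this text tells all that it offers.
- The arm moves only by the tool servo_tool, never from a script. Its argument "deltas" is one flat list of numbers, 6 for each row, row after row: the shift along the tool's x, y, z in mm, then the turn, a rotation vector about the tool's x, y, z in degrees. In form: [tx, ty, tz, wx, wy, wz, tx, ty, tz, wx, wy, wz, ...]. A call has exactly 8 rows; each row is the pose to reach, as a shift and turn from the pose commanded when the call began, along the tool's axes at that moment; what a row does not reach only later rows make up. A row lasts 1/10 s, in which the tool goes at most 50 mm and 8.59 degrees, less where a joint would pass 70% of its speed; a pose out of reach is approached as far as the arm can. A call with a gripper value outside its range is refused whole. "grip" is the finger opening in mm, from 0 to 93, set as the call begins (left out, the last holds). The fingers move at their own pace and stop on an object; "squeeze" is the grip in N (left out, the last holds). Time passes only in rows, so rows that repeat a pose let the fingers close, or fill a call up. It gives the time, the measured TCP pose, the force, the opening and the grip force at its end, in the units of the state.
- manip.get_obs(): the state, without advancing time (a new reading comes with each control period).
- manip.camera(name): name is "side" or "top"; returns the picture (420x560x3 uint8, red, green, blue); there is no depth.
- manip.camera_model(name): a dict with "intrinsics" (3x3 intrinsics, pixels), "origin" and "rotation" of the camera in the world. Camera axes: x right, y down, z forward; pixel columns grow to the right and rows downward; lengths in m; the calibration is good to about 2 mm. A picture is of the moment at which its call begins. camera_model takes no time and is no camera call.
- manip.sign_off(): hands the job in; it is judged then, once.
The state is a dict: "time_s": time; "joint_pos": joint angles; "joint_velocities": joint speeds; "tau": joint torques, N m; "position": TCP position; "tcp_rot": TCP orientation; "ft_force": force on the tool from outside, world axes, zero at the start; "wrist_torque": the same for the moment, N m; "width": finger opening in m; "finger_force": force on a finger pad.
Only numpy, scipy, OpenCV 4.12 (cv2) and the standard library are available. Lean on these libraries where they do the work, as an engineer would, in place of code of your own. Each camera call takes 0.05 s, during which the arm holds its last target. There are 200 camera calls.

### The job

Make up one large gear set in the kit tray: put the long pinion shaft, the big gear, the big bearing and the two-hole end cover each into its own compartment, flat or upright on the floor and centred on the outline of its own shape, the cover turned as its outline is. The short shaft, the small gear, the small bearing and the four-hole square cover belong to other jobs: leave them where they are.

Things in the scene. Friction and masses are not known exactly. Their poses are not given: they have to be found in the camera images.
- kit_tray: Fixed grey tray, 260 (x) x 220 (y) mm, origin: underside centre. Floor 4 mm up, rim 16, dividers 12. Four compartments 124 x 104 mm centred x +-64, y +-54; grey outline of a part on each floor: big gear (toothed, 64 mm, bore) at (64, 54); bearing (ring 52) at (64, -54); two-hole cover (100 x 48, long side on tray x) at (-64, 54); shaft (toothed, 44, no bore) at (-64, -54).
- shaft_long: Long steel pinion shaft standing on its dark pinion: pinion 44 mm diameter up to 24 mm, dark collar 32 mm dia. up to 34, bright seat 25 mm dia. up to 60, splined end 22 mm dia. up to the top at 92. 0.5 kg. Origin: centre of the underside, z up the shaft. Starts on a 3 mm cardboard sheet, some 120 mm from its neighbours; a loose nut or bolt under 35 mm tall lies amid them.
- gear_big: Big steel gear lying flat, hub up: toothed disc 64 mm diameter, 18 mm thick; hub 36 mm diameter up to 36 mm; bore 25 mm. 0.42 kg. Origin: centre of the underside, z up. Starts on a 3 mm cardboard sheet, some 120 mm from its neighbours; a loose nut or bolt under 35 mm tall lies amid them.
- bearing_big: Big ball bearing lying flat: steel rings, black seal between them; 52 mm outside diameter, 20 mm high, bore 25 mm. 0.19 kg. Origin: centre of the underside, z up. Starts on a 3 mm cardboard sheet, some 120 mm from its neighbours; a loose nut or bolt under 35 mm tall lies amid them.
- cover_two_hole: Aluminium end cover lying flat: plate with round ends, 100 mm long (its x), 48 wide (its y), 12 thick, a bolt hole at each end, round hub 40 mm diameter in the middle up to 34 mm. 0.21 kg. Origin: centre of the underside, z up. Any yaw. Starts on a 3 mm cardboard sheet, some 120 mm from its neighbours; a loose nut or bolt under 35 mm tall lies amid them.
- shaft_short: Look-alike, to be left: short pinion shaft, standing, pinion 32 mm diameter, 60 mm tall in all. Origin: centre of the underside. Starts on a 3 mm cardboard sheet, some 120 mm from its neighbours; a loose nut or bolt under 35 mm tall lies amid them.
- gear_small: Look-alike, to be left: small gear with hub, 44 mm diameter, 14 mm thick, hub 25 mm diameter up to 28 mm. Origin: centre of the underside. Starts on a 3 mm cardboard sheet, some 120 mm from its neighbours; a loose nut or bolt under 35 mm tall lies amid them.
- bearing_small: Look-alike, to be left: small ball bearing, 36 mm outside diameter, 14 mm high. Origin: centre of the underside. Starts on a 3 mm cardboard sheet, some 120 mm from its neighbours; a loose nut or bolt under 35 mm tall lies amid them.
- cover_four_hole: Look-alike, to be left: square end cover with four bolt holes, plate 68 x 68 mm, 12 mm thick, the same 40 mm hub up to 34 mm. Origin: centre of the underside. Starts on a 3 mm cardboard sheet, some 120 mm from its neighbours; a loose nut or bolt under 35 mm tall lies amid them.
Not all that is in view belongs to the job. Leave any blue or red look-alike of the gear_big alone.

How it is judged:
By the outcome, as a careful person would: the job done as asked, in the order asked, and still so for the second after the job is handed in, with the robot touching nothing.
It also fails if it takes over 96 s, if anything falls off the work surface, if the arm or the gripper's body presses on something with over 40 N, if the wrist force passes 120 N, or if a joint passes its speed limit or range.

## Working session

There is one attempt and no reset: what is moved stays moved. The work goes in short steps, Python scripts to look and compute and a tool call to move; the robot and the scene stay as the last step left them, time stands still between calls to the robot, and variables do not carry over. Pictures are saved under pics/ and viewed, at most 16 in all, crops included, and the job is handed in when it is done.

Besides the shell and the picture viewer there is one more tool, called by a JSON object that holds its "op" and its "data". servo_tool: Moves the arm, as the interface text tells. Its arguments: {"type":"object","properties":{"deltas":{"type":"array"},"grip":{"type":"number"},"squeeze":{"type":"number"}},"required":["deltas"]}

```bash
mkdir -p pics; python3 - <<'E'
from station import manip
import cv2,numpy as np
np.set_printoptions(precision=4,suppress=True)
for n in("top","side"):
    im=manip.camera(n); cv2.imwrite(f"pics/{n}0.png",im[:,:,::-1]); m=manip.camera_model(n); print(n,m)
print(manip.get_obs())
E
```

```text
top {'intrinsics': array([[423.8197,   0.    , 282.3215],
       [  0.    , 423.8197, 210.3596],
       [  0.    ,   0.    ,   1.    ]]), 'origin': array([0.3322, 0.0634, 1.0782]), 'rotation': array([-0.0531,  0.7111, -0.7   ,  0.0397])}
side {'intrinsics': array([[386.7613,   0.    , 279.7823],
       [  0.    , 386.7613, 202.8071],
       [  0.    ,   0.    ,   1.    ]]), 'origin': array([ 0.1033, -0.5946,  0.542 ]), 'rotation': array([-0.4625,  0.8508, -0.2215,  0.1147])}
{'time_s': 0.1, 'joint_pos': array([ 1.2502,  0.1164,  1.4422, -0.    ,  1.584 , -0.0378]), 'joint_velocities': array([ 0.0005, -0.0001, -0.003 , -0.0001, -0.0009,  0.0007]), 'tau': array([  0.0013, -72.289 , -62.387 ,   0.0781,   0.0227,  -0.0001]), 'position': array([0.1883, 0.648 , 0.218 ]), 'tcp_rot': array([-0.0001,  0.1409,  0.99  , -0.0005]), 'ft_force': array([-0.2122, -0.6616, -0.3704]), 'wrist_torque': array([0.0003, 0.0205, 0.0121]), 'finger_force': 0.0, 'width': 0.09294993844684668}
```

View pics/top0.png

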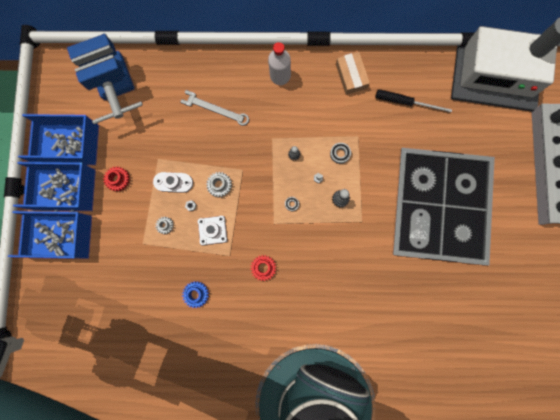

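View pics/side0.png

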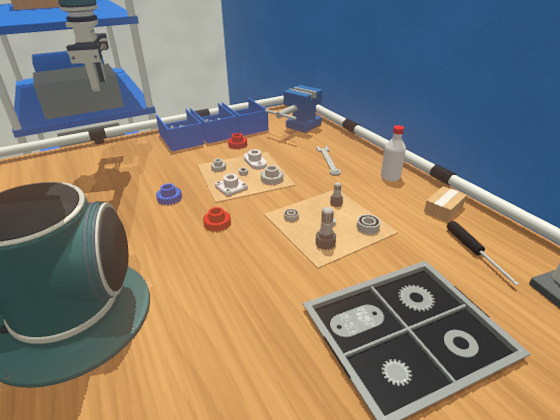

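```bash
cat > h.py <<'E'
import numpy as np,cv2
from scipy.spatial.transform import Rotation as R
from station import manip
np.set_printoptions(precision=4,suppress=True)
M={n:manip.camera_model(n) for n in("top","side")}
def rot(n):
    q=np.asarray(M[n]["rotation"]); return q if q.shape==(3,3) else R.from_quat(np.roll(q,-1)).as_matrix()
def ray(n,p):
    d=rot(n)@np.linalg.inv(M[n]["intrinsics"])@np.array([p[0],p[1],1.]); return np.array(M[n]["origin"]),d/np.linalg.norm(d)
def plane(n,p,z):
    o,d=ray(n,p); return o+d*(z-o[2])/d[2]
def tri(pt,ps):
    o1,d1=ray("top",pt);o2,d2=ray("side",ps)
    s=np.linalg.lstsq(np.c_[d1,-d2],o2-o1,rcond=None)[0]
    a,b=o1+s[0]*d1,o2+s[1]*d2; return (a+b)/2,np.linalg.norm(a-b)
def proj(n,P):
    c=M[n]["intrinsics"]@rot(n).T@(np.asarray(P)-M[n]["origin"]); return c[:2]/c[2]
def crop(src,x0,y0,x1,y1,k,out):
    im=cv2.imread(src)[y0:y1,x0:x1]; im=cv2.resize(im,None,fx=k,fy=k,interpolation=cv2.INTER_CUBIC)
    for x in range((x0//20+1)*20,x1,20): cv2.line(im,((x-x0)*k,0),((x-x0)*k,6),(0,0,255),1);cv2.putText(im,str(x),((x-x0)*k,16),0,.35,(0,0,255))
    for y in range((y0//20+1)*20,y1,20): cv2.line(im,(0,(y-y0)*k),(6,(y-y0)*k),(0,0,255),1);cv2.putText(im,str(y),(8,(y-y0)*k),0,.35,(0,0,255))
    cv2.imwrite(out,im)
E
python3 - <<'E'
from h import *
crop("pics/top0.png",140,130,370,260,3,"pics/a1.png")
crop("pics/side0.png",195,130,395,260,4,"pics/a2.png")
print(rot("top")); print([plane("top",p,0.0) for p in((0,0),(559,419),(463,233),(423,180),(423,228),(466,184))])
E
```

```text
[[ 0.017  -0.9913  0.1308]
 [-0.9997 -0.0145  0.0199]
 [-0.0178 -0.1311 -0.9912]]
[array([1.0534, 0.8807, 0.    ]), array([-0.0174, -0.5829,  0.    ]), array([ 0.4235, -0.3729,  0.    ]), array([ 0.5587, -0.276 ,  0.    ]), array([ 0.4346, -0.2727,  0.    ]), array([ 0.5497, -0.3854,  0.    ])]
```

View pics/a1.png

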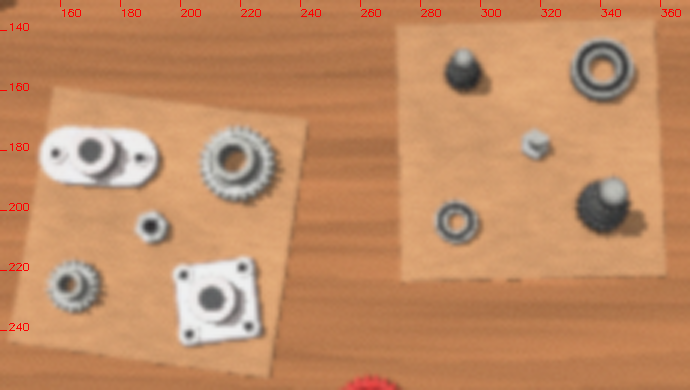

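View pics/a2.png

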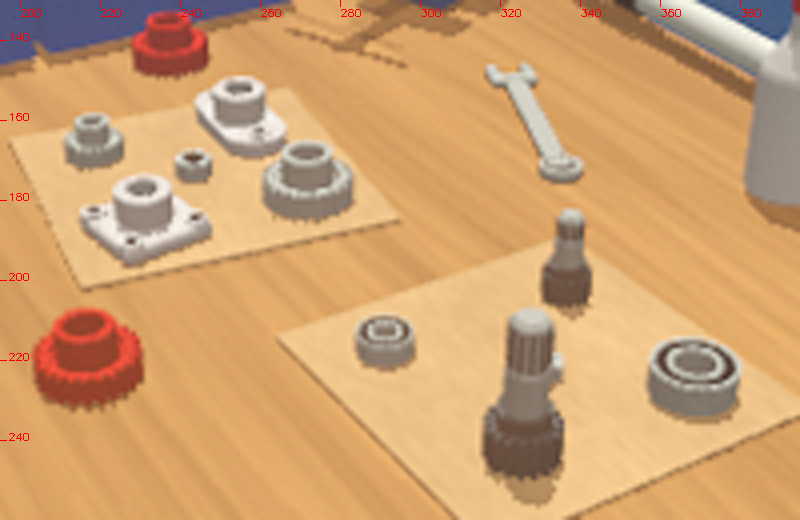

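```bash
cat >> h.py <<'E'
def blob(img,n,c,r,kind,k=4):
    """largest blob near c (radius r px) by simple mask; returns centroid, ellipse, contour px"""
    x0,y0=int(c[0]-r),int(c[1]-r); im=cv2.resize(img[y0:y0+2*r,x0:x0+2*r],None,fx=k,fy=k,interpolation=cv2.INTER_CUBIC)
    hsv=cv2.cvtColor(im,cv2.COLOR_BGR2HSV).astype(int); S,V=hsv[...,1],hsv[...,2]
    m={"grey":S<75,"part":(S<75)|(V<110),"bright":V>105,"dark":V<95}[kind].astype(np.uint8)
    cs=[x for x in cv2.findContours(m,cv2.RETR_EXTERNAL,cv2.CHAIN_APPROX_NONE)[0] if cv2.contourArea(x)>20]
    ct=max(cs,key=lambda x:cv2.contourArea(x)); 
    f=lambda p:(np.asarray(p,float)+.5)/k-.5+[x0,y0]
    mo=cv2.moments(ct); e=cv2.fitEllipse(ct); h=cv2.convexHull(ct)
    cc,rr=cv2.minEnclosingCircle(ct)
    return dict(cen=f((mo['m10']/mo['m00'],mo['m01']/mo['m00'])),ell=f(e[0]),ax=np.array(e[1])/k,ang=e[2],mec=f(cc),r=rr/k,area=mo['m00']/k/k,ct=f(ct[:,0]))
E
python3 - <<'E'
from h import *
T=cv2.imread("pics/top0.png");S=cv2.imread("pics/side0.png")
def show(t,b):print(t,"cen",b["cen"],"ell",b["ell"],b["ax"],round(b["ang"]),"mec",b["mec"],round(b["r"],2),"bb",b["ct"].min(0),b["ct"].max(0))
for t,c,r in(("cover",(173,182),23),("gear",(219,184),17),("bear",(341,154),15),("shaft",(339,200),16)): show("T "+t,blob(T,"top",c,r,"part" if t!="gear" else "grey"))
for t,c,r in(("cover",(255,159),15),("gear",(272,175),15),("bear",(368,224),15),("shaft",(325,228),26)): show("S "+t,blob(S,"side",c,r,"part" if t in("shaft","bear") else "grey"))
tt=[("gear",(423,180),(417,298)),("bear",(466,184),(461,343)),("cov",(420,228),(357,320)),("shaft",(463,233),(397,372))]
for t,a,b in tt:
    A=blob(T,"top",a,21 if t=="cov" else 17,"bright");B=blob(S,"side",b,29 if t=="cov" else 23,"bright")
    print(t,A["cen"],A["area"],B["cen"],B["area"],tri(A["cen"],B["cen"]),plane("top",A["cen"],.004),plane("side",B["cen"],.004), tri(A["ell"],B["ell"]))
crop("pics/top0.png",385,140,505,270,4,"pics/x.png")
a=cv2.imread("pics/x.png");crop("pics/side0.png",300,260,400,390,4,"pics/y.png");b=cv2.imread("pics/y.png")
# hub/top ends: zooms of parts for exact top pixels
crop("pics/side0.png",245,130,290,190,8,"pics/z.png")
E
```

```text
T cover cen [172.5266 181.7802] ell [172.5193 181.7739] [21.1549 42.5967] 93 mec [172.5  182.25] 20.13 bb [152.375 171.375] [192.625 192.125]
T gear cen [218.5643 184.108 ] ell [218.5685 184.1033] [24.63   25.0303] 68 mec [218.6277 184.1943] 12.83 bb [206.125 171.375] [231.125 196.625]
T bear cen [340.2481 152.572 ] ell [340.2541 152.5763] [20.8727 21.0788] 14 mec [340.2056 152.642 ] 10.82 bb [329.875 142.125] [350.875 163.125]
T shaft cen [341.0056 198.0508] ell [340.9885 198.058 ] [16.5987 18.8163] 27 mec [341.4257 197.7432] 9.72 bb [332.125 188.625] [349.125 207.125]
S cover cen [256.4284 160.348 ] ell [256.2537 160.1251] [16.7606 30.9157] 135 mec [256.625 163.375] 16.2 bb [243.125 148.625] [269.375 173.375]
S gear cen [269.5712 172.6877] ell [269.5573 172.8008] [19.4365 29.835 ] 131 mec [269.375 169.875] 16.36 bb [256.625 159.625] [282.625 184.125]
S bear cen [368.0498 223.4091] ell [368.0488 223.4178] [20.189  24.0534] 101 mec [368.0716 222.9187] 12.23 bb [356.625 213.625] [380.125 233.375]
S shaft cen [326.3816 230.0975] ell [326.1596 231.2979] [17.7718 45.2129] 5 mec [326.5  2
[... 394 characters left out ...]
, -0.3818,  0.0049]), np.float64(0.00013576414484804076)) [ 0.5511 -0.3822  0.004 ] [ 0.5516 -0.3814  0.004 ] (array([ 0.5509, -0.3818,  0.0049]), np.float64(0.00013311778187656139))
cov [419.4618 228.2424] 650.40625 [356.3081 320.2251] 1182.8125 (array([ 0.4329, -0.262 ,  0.0046]), np.float64(0.001191618007131178)) [ 0.4335 -0.2625  0.004 ] [ 0.4327 -0.2614  0.004 ] (array([ 0.4328, -0.262 ,  0.0046]), np.float64(0.001228584761462034))
shaft [462.5575 232.695 ] 183.65625 [396.2377 371.9506] 542.4375 (array([ 0.4236, -0.3697,  0.005 ]), np.float64(0.000562425199563041)) [ 0.4239 -0.3702  0.004 ] [ 0.4239 -0.3692  0.004 ] (array([ 0.4236, -0.3697,  0.005 ]), np.float64(0.0005862835613698075))
```

```bash
python3 - <<'E'
from h import *
L=[("top",172,182),("top",219,184),("top",340,153),("top",341,197),("side",256,158),("side",272,172),("side",368,224),("side",327,216)]
t=[]
for i,(n,x,y) in enumerate(L):
    r=12 if n=="top" else 14
    k=8 if n=="top" else 7
    if i==0:r,k=12,8
    crop(f"pics/{n}0.png",x-r,y-r,x+r,y+r,k,"pics/x.png"); im=cv2.imread("pics/x.png")
    for g in range(0,2*r,2):
        cv2.line(im,(g*k,0),(g*k,3),(255,0,0),1);cv2.line(im,(0,g*k),(3,g*k),(255,0,0),1)
    t.append(cv2.resize(im,(192,192)))
cv2.imwrite("pics/m1.png",np.vstack([np.hstack(t[:4]),np.hstack(t[4:])]))
for nm,n,c,r in [("cover","top",(171,181),5),("gear","top",(217,182),6),("bear","top",(340,152.5),12),("cover","side",(254.5,152),5),("gear","side",(272,168),5),("bear","side",(368,222),11)]:
    im=cv2.imread(f"pics/{n}0.png")
    x0,y0=int(c[0]-r),int(c[1]-r);g=cv2.cvtColor(im,cv2.COLOR_BGR2GRAY)[y0:y0+2*r+1,x0:x0+2*r+1];print(nm,n,x0,y0);
    if r<7: print(g)
E
```

```text
cover top 166 176
[[227 210 174 149 148 164 193 220 229 228 213]
 [208 161 122 105 105 114 136 174 217 229 220]
 [171 121 100  98  98  98 105 137 193 227 226]
 [146 102  97  95  97  95 100 123 182 226 230]
 [142  98  94  96  96  97 100 126 184 224 230]
 [153 105  96  97  98  98 106 144 200 228 227]
 [182 131 104  97  99 102 122 163 213 230 223]
 [218 176 138 115 110 131 168 206 227 229 205]
 [232 222 195 169 167 187 220 229 229 215 164]
 [234 234 228 224 224 228 231 229 213 173 119]
 [230 229 229 232 230 227 220 204 162 117  92]]
gear top 211 176
[[202 205 203 194 195 197 194 190 184 175 163 161 182]
 [202 196 189 190 182 180 179 176 178 183 179 168 167]
 [199 190 183 166 134 111 112 112 129 161 184 187 168]
 [192 185 158 116  83  69  67  72  86 121 164 187 172]
 [187 173 120  77  69  69  76  78  82  97 142 183 177]
 [177 151  96  70  70  79  89  96 102 107 129 169 177]
 [171 137  88  70  80  91  99 105 108 110 129 167 179]
 [172 142  88  73  86  99 106 106 108 118 144 178 179]
 [181 156 107  83  97 104 103 107 114 136 167 188 176]
 [184 176 133 101 102 107 103 107 124 158 179 187 16
[... 576 characters left out ...]
169]
 [122 139 144 165 176 179 170 166 152 138 131]
 [125 131 132 132 133 133 136 135 135 136 134]
 [126 132 133 135 137 137 136 135 134 137 135]]
gear side 267 163
[[198 201 200 199 199 199 198 199 201 198 178]
 [201 203 202 201 203 203 201 199 201 202 192]
 [199 210 211 204 206 206 205 210 209 206 202]
 [205 191 168 154 157 158 157 167 190 207 207]
 [176 139 123 120 120 121 118 120 136 200 213]
 [165 119 120 122 121 122 121 116 125 201 206]
 [206 184 151 126 120 118 148 158 195 203 166]
 [171 190 194 191 194 193 188 179 170 157 127]
 [124 146 156 159 162 162 156 149 131 124 121]
 [122 123 122 124 124 124 127 126 128 126 123]
 [123 124 124 123 126 125 127 128 129 125 121]]
bear side 357 211
```

View pics/m1.png

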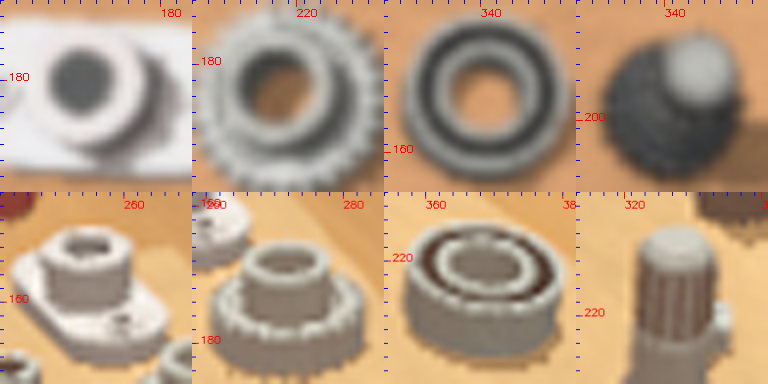

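```bash
python3 - <<'E'
from h import *
for t,a,b in(("cover hub",(169.9,179.7),(254,151.6)),("gear hub",(216.8,182.3),(271.6,167.7)),("bear",(340.25,152.57),(368.1,220.2)),("shaft tip",(344.0,193.2),(327.2,209.7))):
    print(t,*tri(a,b))
T=cv2.imread("pics/top0.png")
print("gear disc",plane("top",(218.57,184.1),.019),"bear",plane("top",(340.25,152.57),.022),"pinion guess",plane("top",(338,200),.015))
b=blob(T,"top",(173,182),23,"part")
print("cover plate",plane("top",b["cen"],.013))
# cover long axis from bolt holes
a=b["ang"]; d=np.array([np.cos(np.radians(a-90)),np.sin(np.radians(a-90))])
p=plane("top",b["ell"]+15*d,.013)-plane("top",b["ell"]-15*d,.013);print("cover yaw",np.degrees(np.arctan2(p[1],p[0])))
# bolt holes crop pixels
p=plane("top",(154.8,180.8),.015)-plane("top",(186,182.2),.015);print(np.degrees(np.arctan2(p[1],p[0])),np.linalg.norm(p))
A=blob(T,"top",(419.5,228),21,"bright");d=cv2.fitLine(A["ct"].astype(np.float32).reshape(-1,1,2),2,0,.01,.01).ravel()
p=plane("top",A["cen"]+15*d[:2],.004)-plane("top",A["cen"]-15*d[:2],.004);print("outline yaw",np.degrees(np.arctan2(p[1],p[0])))
# collar/pinion of shaft vs dark mask
B=blob(T,"top",(339,200),16,"dark");print(B["cen"],B["mec"],B["r"],plane("top",B["mec"],.02))
E
```

```text
cover hub [0.5419 0.3682 0.0388] 0.002210317865177547
gear hub [0.5376 0.2493 0.04  ] 0.0001607438625727719
bear [ 0.6222 -0.0606  0.0247] 0.000514548305348531
shaft tip [ 0.5048 -0.061   0.0934] 0.0005221380578300888
gear disc [0.5372 0.2484 0.019 ] bear [ 0.6227 -0.0608  0.022 ] pinion guess [ 0.5011 -0.0558  0.015 ]
cover plate [0.5428 0.3683 0.013 ]
cover yaw -92.35645498111164
88.16815129097212 0.08068727500706725
outline yaw -4.588351940959096
[339.8557 200.1068] [340.5701 198.8201] 8.312881469726562 [ 0.5034 -0.0617  0.02  ]
```

```bash
cat > d.py <<'E'
import sys,numpy as np
from scipy.spatial.transform import Rotation as R
from station import manip
np.set_printoptions(precision=1,suppress=True)
o=manip.get_obs(); q=np.roll(o["tcp_rot"],-1); A=R.from_quat(q)
a=list(map(float,sys.argv[1:]))
for x,y,z,phi in zip(*[iter(a)]*4):
    f=np.radians(phi); ty=np.array([np.cos(f),np.sin(f),0]); tz=np.array([0,0,-1.]); tx=np.cross(ty,tz)
    B=R.from_matrix(np.c_[tx,ty,tz])
    print("shift",A.inv().apply(np.array([x,y,z])/1000-o["position"])*1000,"turn",(A.inv()*B).as_rotvec(degrees=True))
print(o["time_s"],o["position"]*1000,"w",o["width"]*1000,o["ft_force"],"f",o["finger_force"])
E
python3 d.py 504 -61 160 -5.4
```

```text
shift [-501.  -592.7   58.6] turn [-0.1  0.  79.2]
0.1 [188.3 648.  218. ] w 92.94993844684669 [-0.2 -0.7 -0.4] f 0.0
```

{"op": "servo_tool", "data": {"deltas": [-20,-24,3,0,0,5,-50,-59,6,0,0,12,-82,-97,9,0,0,20,-114,-135,12,0,0,28,-146,-173,15,0,0,36,-178,-211,18,0,0,44,-210,-249,21,0,0,52,-242,-287,24,0,0,60], "grip": 93, "squeeze": 40}}

```text
time_s: 0.9
position: [0.3408, 0.3032, 0.1944]
tcp_rot: [0.0, 0.619, 0.785, 0.0]
ft_force: [0.4, -0.3, 0.4]
width: 0.0932
finger_force: 0.0
```

```bash
python3 d.py 504 -61 160 -5.4
```

```text
shift [-392.2   73.7   34.4] turn [ 0.  -0.  18.9]
0.9 [340.8 303.2 194.4] w 93.2125438780771 [ 0.4 -0.3  0.4] f 0.0
```

{"op": "servo_tool", "data": {"deltas": [-49,9,4,0,0,5,-98,18,9,0,0,10,-147,28,13,0,0,15,-196,37,17,0,0,18.9,-245,46,22,0,0,18.9,-294,55,26,0,0,18.9,-343,65,30,0,0,18.9,-388,73.7,34.4,0,0,18.9]}}

```text
time_s: 1.7
position: [0.5051, -0.0566, 0.16]
tcp_rot: [0.0, 0.738, 0.675, 0.0]
ft_force: [1.2, 0.7, 0.6]
width: 0.0925
finger_force: 0.0
```

```bash
python3 d.py 504 -61 160 -5.4 504 -61 43 -5.4; python3 - <<'E'
from h import *
ims=[cv2.cvtColor(manip.camera(n),cv2.COLOR_RGB2BGR) for n in("top","side")]
for n,i in zip(("top","side"),ims): cv2.imwrite(f"pics/{n}1.png",i)
a=ims[0][90:290,230:430]; b=ims[1][100:300,230:430]
cv2.imwrite("pics/m2.png",cv2.resize(np.hstack([a,b]),None,fx=2,fy=2))
E
```

```text
shift [-4.5 -0.7 -0. ] turn [0.  0.  0.3]
shift [ -4.5  -0.8 117. ] turn [0.  0.  0.3]
1.7 [505.1 -56.6 160. ] w 92.51343595107862 [1.2 0.7 0.6] f 0.0
```

View pics/m2.png

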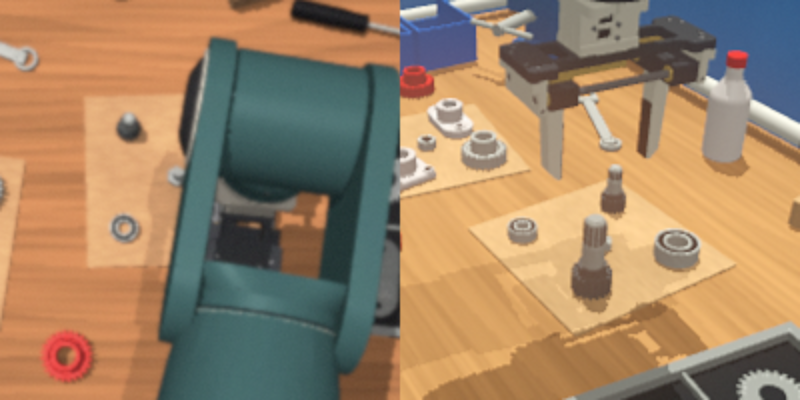

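{"op": "servo_tool", "data": {"deltas": [-4.5,-0.8,20,0,0,0.3,-4.5,-0.8,50,0,0,0.3,-4.5,-0.8,80,0,0,0.3,-4.5,-0.8,100,0,0,0.3,-4.5,-0.8,110,0,0,0.3,-4.5,-0.8,115,0,0,0.3,-4.5,-0.8,117,0,0,0.3,-4.5,-0.8,117,0,0,0.3]}}

```text
time_s: 2.6
position: [0.5039, -0.0585, 0.044]
tcp_rot: [0.0, 0.74, 0.673, 0.0]
ft_force: [-0.1, -0.1, 0.7]
width: 0.0931
finger_force: 0.0
```

{"op": "servo_tool", "data": {"deltas": [0,0,0,0,0,0,0,0,0,0,0,0,0,0,0,0,0,0,0,0,0,0,0,0,0,0,0,0,0,0,0,0,0,0,0,0,0,0,0,0,0,0,0,0,0,0,0,0], "grip": 15, "squeeze": 40}}

```text
time_s: 3.4
position: [0.5036, -0.0586, 0.0432]
tcp_rot: [-0.0, 0.74, 0.673, -0.0]
ft_force: [0.2, 1.1, -1.1]
width: 0.0336
finger_force: 0.0
```

```bash
python3 d.py 504 -61 80 -5.4 424 -370 80 -5.4 424 -370 44.5 -5.4;  python3 - <<'E'
from h import *
im=cv2.cvtColor(manip.camera("side"),cv2.COLOR_RGB2BGR);cv2.imwrite("pics/s2.png",cv2.resize(im[110:290,240:440],None,fx=3,fy=3))
E
```

```text
shift [ -2.4   0.7 -36.8] turn [-0.  0. -0.]
shift [-317.5  -49.9  -36.7] turn [-0.  0. -0.]
shift [-317.5  -49.9   -1.2] turn [-0.  0. -0.]
3.4 [503.6 -58.6  43.2] w 33.558624136112385 [ 0.2  1.1 -1.1] f 0.0
```

View pics/s2.png

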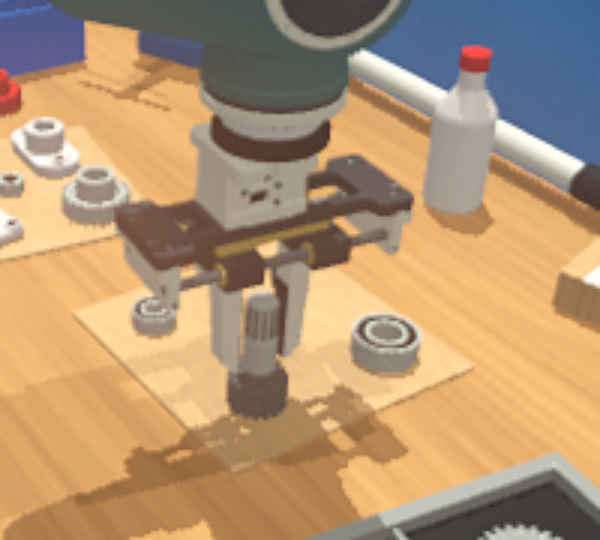

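{"op": "servo_tool", "data": {"deltas": [-2.4,0.7,0,0,0,0,-2.4,0.7,0,0,0,0,-2.4,0.7,0,0,0,0,-2.4,0.7,0,0,0,0,-2.4,0.7,0,0,0,0,-2.4,0.7,0,0,0,0,-2.4,0.7,0,0,0,0,-2.4,0.7,0,0,0,0]}}

```text
time_s: 4.25
position: [0.5042, -0.061, 0.0434]
tcp_rot: [0.0, 0.74, 0.673, 0.0]
ft_force: [3.8, 2.0, 3.5]
width: 0.0241
finger_force: 39.8
```

{"op": "servo_tool", "data": {"deltas": [0,0,-5,0,0,0,0,0,-15,0,0,0,0,0,-27,0,0,0,0,0,-37,0,0,0,-15,-2.4,-40,0,0,0,-45,-7,-40,0,0,0,-80,-12.6,-40,0,0,0,-115,-18.1,-40,0,0,0]}}

```text
time_s: 5.05
position: [0.4744, -0.1755, 0.0836]
tcp_rot: [0.0, 0.739, 0.673, -0.0]
ft_force: [0.9, 0.1, -4.5]
width: 0.0241
finger_force: 39.7
```

```bash
python3 d.py 424 -370 83 -5.4 424 -370 44.5 -5.4
```

```text
shift [-198.4  -32.     0.6] turn [0. 0. 0.]
shift [-198.4  -32.    39.1] turn [0. 0. 0.]
5.05 [ 474.4 -175.5   83.6] w 24.099448338406606 [ 0.9  0.1 -4.5] f 39.741438729688525
```

{"op": "servo_tool", "data": {"deltas": [-33,-5,0,0,0,0,-68,-11,0,0,0,0,-103,-17,0,0,0,0,-135,-22,0,0,0,0,-165,-27,0,0,0,0,-185,-30,0,0,0,0,-195,-31.5,0,0,0,0,-198.4,-32,0,0,0,0]}}

```text
time_s: 5.85
position: [0.424, -0.3692, 0.0832]
tcp_rot: [-0.0, 0.74, 0.673, -0.0]
ft_force: [1.2, 0.5, -2.6]
width: 0.0239
finger_force: 39.7
```

```bash
python3 d.py 424 -370 83 -5.4 424 -370 44.6 -5.4
```

```text
shift [-0.8  0.1  0.2] turn [-0.  -0.  -0.1]
shift [-0.8  0.1 38.6] turn [-0.  -0.  -0.1]
5.85 [ 424.  -369.2   83.2] w 23.926624179480324 [ 1.2  0.5 -2.6] f 39.73902949132025
```

{"op": "servo_tool", "data": {"deltas": [-0.6,0.1,8,0,0,0,-0.6,0.1,18,0,0,0,-0.6,0.1,27,0,0,0,-0.6,0.1,33,0,0,0,-0.6,0.1,36,0,0,0,-0.6,0.1,37.5,0,0,0,-0.6,0.1,38.4,0,0,0,-0.6,0.1,38.4,0,0,0]}}

```text
time_s: 6.65
position: [0.4248, -0.369, 0.0451]
tcp_rot: [0.0, 0.74, 0.673, 0.0]
ft_force: [0.1, 0.5, -4.0]
width: 0.0243
finger_force: 39.7
```

{"op": "servo_tool", "data": {"deltas": [0,0,0,0,0,0,0,0,0,0,0,0,0,0,0,0,0,0,0,0,0,0,0,0,0,0,0,0,0,0,0,0,0,0,0,0,0,0,0,0,0,0,0,0,0,0,0,0], "grip": 60}}

```text
time_s: 7.45
position: [0.4247, -0.3689, 0.0448]
tcp_rot: [-0.0, 0.74, 0.673, -0.0]
ft_force: [0.5, 0.6, 0.0]
width: 0.0603
finger_force: 0.0
```

```bash
python3 d.py 424 -370 135 -5.4 537 249 75 -5.4
```

```text
shift [ -1.1  -0.6 -90.2] turn [-0. -0. -0.]
shift [625.7  53.6 -30.2] turn [-0. -0. -0.]
7.45 [ 424.7 -368.9   44.8] w 60.267080462160024 [0.5 0.6 0. ] f 0.0
```

{"op": "servo_tool", "data": {"deltas": [0,0,-20,0,0,0,0,0,-50,0,0,0,0,0,-78,0,0,0,20,2,-90,0,0,0,55,5,-92,0,0,0,100,9,-92,0,0,0,148,13,-92,0,0,0,196,17,-92,0,0,0], "grip": 75}}

```text
time_s: 8.25
position: [0.46, -0.1738, 0.137]
tcp_rot: [0.0, 0.74, 0.673, 0.0]
ft_force: [1.3, -0.5, -0.5]
width: 0.0747
finger_force: 0.0
```

```bash
python3 d.py 537 249 75 -5.4;python3 - <<'E'
from h import *
im=cv2.cvtColor(manip.camera("side"),cv2.COLOR_RGB2BGR);cv2.imwrite("pics/s3.png",im);cv2.imwrite("pics/s3c.png",cv2.resize(im[240:420,280:540],None,fx=3,fy=3))
E
```

```text
shift [428.2  36.5  62. ] turn [ 0.  0. -0.]
8.25 [ 460.  -173.8  137. ] w 74.68629122974916 [ 1.3 -0.5 -0.5] f 0.0
```

View pics/s3c.png

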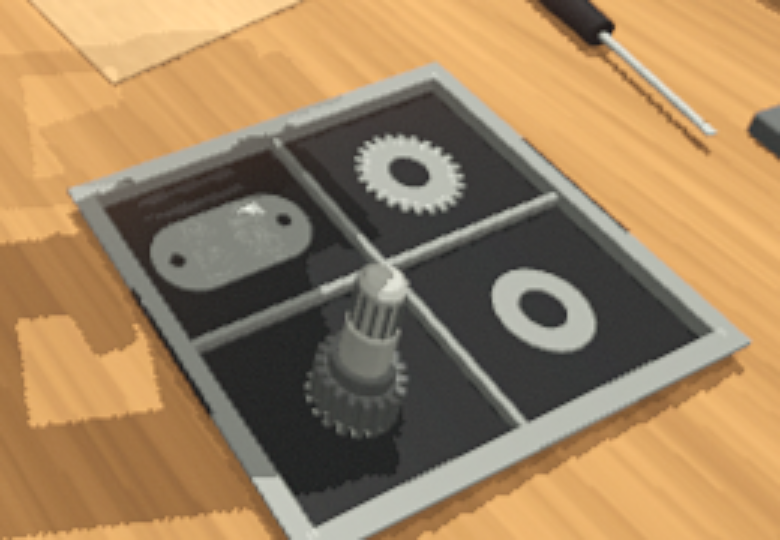

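Shaft stands upright in its compartment with its foot over the outline (tip at side pixel ≈ (407,333)). On to the gear.

{"op": "servo_tool", "data": {"deltas": [49,4,0,0,0,0,98,8,0,0,0,0,147,12,0,0,0,0,196,17,0,0,0,0,245,21,0,0,0,0,294,25,10,0,0,0,343,29,25,0,0,0,388,33,40,0,0,0]}}

```text
time_s: 9.1
position: [0.5296, 0.2101, 0.0968]
tcp_rot: [0.0, 0.74, 0.673, 0.0]
ft_force: [1.6, -1.3, 0.1]
width: 0.0751
finger_force: 0.0
```

{"op": "servo_tool", "data": {"deltas": [20,2,8,0,0,0,34,3,16,0,0,0,40,3.5,20,0,0,0,40,3.5,20,0,0,0,40,3.5,20,0,0,0,40,3.5,20,0,0,0,40,3.5,20,0,0,0,40,3.5,20,0,0,0]}}

```text
time_s: 9.9
position: [0.5369, 0.2468, 0.0772]
tcp_rot: [0.0, 0.74, 0.673, 0.0]
ft_force: [0.3, -0.3, 0.2]
width: 0.0748
finger_force: 0.0
```

```bash
python3 d.py 537.5 249 24 -5.4
```

```text
shift [ 2.2  0.4 53.2] turn [ 0. -0. -0.]
9.9 [536.9 246.8  77.2] w 74.83419861027676 [ 0.3 -0.3  0.2] f 0.0
```

{"op": "servo_tool", "data": {"deltas": [2.2,0.5,10,0,0,0,2.2,0.5,25,0,0,0,2.2,0.5,38,0,0,0,2.2,0.5,47,0,0,0,2.2,0.5,51,0,0,0,2.2,0.5,53,0,0,0,2.2,0.5,53,0,0,0,2.2,0.5,53,0,0,0]}}

```text
time_s: 10.7
position: [0.5377, 0.2495, 0.0243]
tcp_rot: [0.0, 0.74, 0.673, 0.0]
ft_force: [0.5, 0.3, 0.0]
width: 0.0749
finger_force: 0.0
```

```bash
python3 d.py 537.5 249 24 -5.4; python3 - <<'E'
from h import *
im=cv2.cvtColor(manip.camera("side"),cv2.COLOR_RGB2BGR);cv2.imwrite("pics/s4.png",cv2.resize(im[110:210,200:340],None,fx=5,fy=5))
E
```

```text
shift [-0.5 -0.1  0.3] turn [ 0. -0. -0.]
10.7 [537.7 249.5  24.3] w 74.89196352598344 [0.5 0.3 0. ] f 0.0
```

View pics/s4.png

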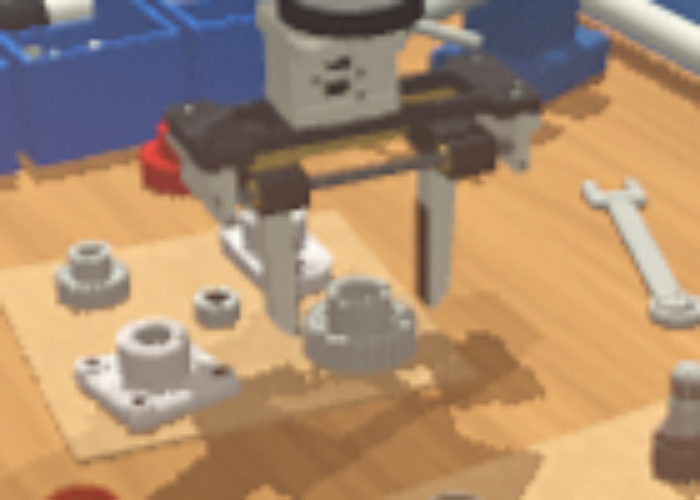

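Fingers straddle the gear's hub (hub at about crop (360,300), fingertips at (285,330) and (430,300)), above the disc. Close and lift.

{"op": "servo_tool", "data": {"deltas": [-0.4,0,0,0,0,0,-0.4,0,0,0,0,0,-0.4,0,0,0,0,0,-0.4,0,0,0,0,0,-0.4,0,0,0,0,0,-0.4,0,0,0,0,0,-0.4,0,0,0,0,0,-0.4,0,0,0,0,0], "grip": 25, "squeeze": 45}}

```text
time_s: 11.55
position: [0.5375, 0.249, 0.0239]
tcp_rot: [0.0, 0.74, 0.673, 0.0]
ft_force: [1.2, -0.3, 0.3]
width: 0.0349
finger_force: 45.0
```

{"op": "servo_tool", "data": {"deltas": [0,0,0,0,0,0,0,0,-5,0,0,0,0,0,-20,0,0,0,0,0,-45,0,0,0,0,0,-75,0,0,0,-20,0,-100,0,0,0,-55,0,-110,0,0,0,-95,0,-110,0,0,0]}}

```text
time_s: 12.35
position: [0.5288, 0.1542, 0.137]
tcp_rot: [0.001, 0.739, 0.674, 0.002]
ft_force: [1.7, 0.1, -3.8]
width: 0.0351
finger_force: 45.0
```

```bash
python3 d.py 561 -274 130 -5.4 561 -274 80 -5.4
```

```text
shift [-423.4   71.6    6.7] turn [ 0.2 -0.1  0.1]
shift [-423.4   71.5   56.7] turn [ 0.2 -0.1  0.1]
12.35 [528.8 154.2 137. ] w 35.147752400199046 [ 1.7  0.1 -3.8] f 44.999552965164185
```

{"op": "servo_tool", "data": {"deltas": [-45,7.6,0,0,0,0,-92,15.6,0,0,0,0,-139,23.5,0,0,0,0,-186,31.5,0,0,0,0,-233,39.4,0,0,0,0,-280,47.4,0,0,0,0,-327,55.3,2,0,0,0,-370,62.6,4,0,0,0]}}

```text
time_s: 13.15
position: [0.5557, -0.2221, 0.1311]
tcp_rot: [0.0, 0.74, 0.673, 0.0]
ft_force: [0.9, 0.8, -4.1]
width: 0.0352
finger_force: 45.0
```

{"op": "servo_tool", "data": {"deltas": [-30,5,2,0,0,0,-46,8,5,0,0,0,-51,9,12,0,0,0,-51,9,25,0,0,0,-51,9,40,0,0,0,-51,9,50,0,0,0,-51,9,52,0,0,0,-51,9,52,0,0,0]}}

```text
time_s: 13.95
position: [0.56, -0.2708, 0.0774]
tcp_rot: [-0.0, 0.739, 0.673, -0.0]
ft_force: [0.2, 0.2, -3.1]
width: 0.0349
finger_force: 45.0
```

```bash
python3 d.py  561 -274.2 25.4 -5.4
```

```text
shift [-3.3  1.3 52. ] turn [-0. -0.  0.]
13.95 [ 560.  -270.8   77.4] w 34.871172695475416 [ 0.2  0.2 -3.1] f 44.9987930059433
```

{"op": "servo_tool", "data": {"deltas": [-3.2,1.3,8,0,0,0,-3.2,1.3,20,0,0,0,-3.2,1.3,33,0,0,0,-3.2,1.3,43,0,0,0,-3.2,1.3,48,0,0,0,-3.2,1.3,50,0,0,0,-3.2,1.3,50.5,0,0,0,-3.2,1.3,50.5,0,0,0]}}

```text
time_s: 14.75
position: [0.5613, -0.2749, 0.0278]
tcp_rot: [0.0, 0.74, 0.673, 0.0]
ft_force: [0.0, 0.0, -3.6]
width: 0.035
finger_force: 45.0
```

```bash
python3 d.py  561 -274.2 25.4 -5.4
```

```text
shift [ 0.6 -0.4  2.4] turn [ 0.  0. -0.]
14.75 [ 561.3 -274.9   27.8] w 34.97840645312816 [ 0.   0.  -3.6] f 44.998818039894104
```

{"op": "servo_tool", "data": {"deltas": [0.6,-0.3,1,0,0,0,0.6,-0.3,1.6,0,0,0,0.6,-0.3,2,0,0,0,0.6,-0.3,2.4,0,0,0,0.6,-0.3,2.4,0,0,0,0.6,-0.3,2.4,0,0,0,0.6,-0.3,2.4,0,0,0,0.6,-0.3,2.4,0,0,0]}}

```text
time_s: 15.55
position: [0.5608, -0.2741, 0.025]
tcp_rot: [0.0, 0.74, 0.673, -0.0]
ft_force: [0.1, 0.5, -3.8]
width: 0.0351
finger_force: 45.0
```

{"op": "servo_tool", "data": {"deltas": [0,0,0,0,0,0,0,0,0,0,0,0,0,0,0,0,0,0,0,0,0,0,0,0,0,0,0,0,0,0,0,0,0,0,0,0,0,0,-15,0,0,0,0,0,-40,0,0,0], "grip": 75}}

```text
time_s: 16.35
position: [0.5601, -0.2737, 0.0647]
tcp_rot: [-0.001, 0.74, 0.673, -0.0]
ft_force: [0.6, -0.4, 0.6]
width: 0.0748
finger_force: 0.0
```

```bash
python3 d.py 622.5 -60.7 120 -5.4 622.5 -60.7 50 -5.4
```

```text
shift [218.   41.9 -55.1] turn [-0.1 -0.1 -0. ]
shift [218.   42.1  14.9] turn [-0.1 -0.1 -0. ]
16.35 [ 560.1 -273.7   64.7] w 74.7952437621708 [ 0.6 -0.4  0.6] f 0.0
```

{"op": "servo_tool", "data": {"deltas": [0,0,-20,0,0,0,15,3,-35,0,0,0,50,10,-35,0,0,0,98,19,-35,0,0,0,145,28,-30,0,0,0,185,36,-15,0,0,0,210,41,0,0,0,0,218,42,10,0,0,0], "grip": 85}}

```text
time_s: 17.15
position: [0.6234, -0.0579, 0.0546]
tcp_rot: [-0.0, 0.739, 0.674, 0.0]
ft_force: [0.1, 0.3, -0.4]
width: 0.0851
finger_force: 0.0
```

```bash
python3 d.py 622.5 -60.7 50 -5.4 622.5 -60.7 5.5 -5.4; python3 - <<'E'
from h import *
im=cv2.cvtColor(manip.camera("side"),cv2.COLOR_RGB2BGR);cv2.imwrite("pics/s5.png",cv2.resize(im[160:420,260:540],None,fx=2.3,fy=2.3,interpolation=cv2.INTER_CUBIC))
E
```

```text
shift [-2.8 -0.6  4.6] turn [-0.  -0.   0.1]
shift [-2.9 -0.6 49.1] turn [-0.  -0.   0.1]
17.15 [623.4 -57.9  54.6] w 85.06127962231906 [ 0.1  0.3 -0.4] f 0.0
```

View pics/s5.png

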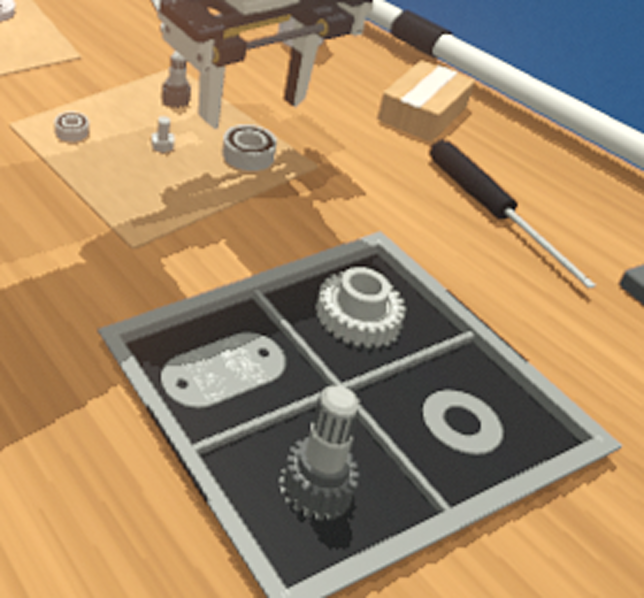

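{"op": "servo_tool", "data": {"deltas": [-2.8,-0.6,8,0,0,0,-2.8,-0.6,20,0,0,0,-2.8,-0.6,32,0,0,0,-2.8,-0.6,40,0,0,0,-2.8,-0.6,45,0,0,0,-2.8,-0.6,47,0,0,0,-2.8,-0.6,48.5,0,0,0,-2.8,-0.6,48.5,0,0,0]}}

```text
time_s: 18.0
position: [0.6224, -0.0638, 0.0066]
tcp_rot: [0.0, 0.74, 0.673, 0.0]
ft_force: [-0.2, -0.3, 0.4]
width: 0.085
finger_force: 0.0
```

```bash
python3 d.py 622.5 -60.7 5.5 -5.4
```

```text
shift [ 3.1 -0.2  1.1] turn [ 0.  0. -0.]
18.0 [622.4 -63.8   6.6] w 85.00031099227188 [-0.2 -0.3  0.4] f 0.0
```

{"op": "servo_tool", "data": {"deltas": [3,0,0.6,0,0,0,3,0,0.8,0,0,0,3,0,0.8,0,0,0,3,0,0.8,0,0,0,3,0,0.8,0,0,0,3,0,0.8,0,0,0,3,0,0.8,0,0,0,3,0,0.8,0,0,0]}}

```text
time_s: 18.8
position: [0.6226, -0.0608, 0.0056]
tcp_rot: [-0.0, 0.74, 0.673, -0.0]
ft_force: [0.9, 0.5, 0.5]
width: 0.085
finger_force: 0.0
```

{"op": "servo_tool", "data": {"deltas": [0,0,0,0,0,0,0,0,0,0,0,0,0,0,0,0,0,0,0,0,0,0,0,0,0,0,0,0,0,0,0,0,0,0,0,0,0,0,0,0,0,0,0,0,0,0,0,0], "grip": 42, "squeeze": 40}}

```text
time_s: 19.6
position: [0.6226, -0.0608, 0.0056]
tcp_rot: [0.0, 0.74, 0.673, 0.0]
ft_force: [0.8, -0.5, -0.7]
width: 0.0516
finger_force: 40.0
```

{"op": "servo_tool", "data": {"deltas": [0,0,-5,0,0,0,0,0,-18,0,0,0,0,0,-45,0,0,0,0,0,-80,0,0,0,-10,0,-108,0,0,0,-40,3,-115,0,0,0,-80,6,-115,0,0,0,-125,10,-115,0,0,0]}}

```text
time_s: 20.4
position: [0.6209, -0.1869, 0.1225]
tcp_rot: [0.001, 0.739, 0.674, 0.0]
ft_force: [0.4, 0.0, -1.8]
width: 0.0512
finger_force: 40.0
```

```bash
python3 d.py 551 -381.8 121 -5.4 551 -381.8 60 -5.4
```

```text
shift [-200.5  -51.5    1.5] turn [0.1 0.  0.1]
shift [-200.5  -51.6   62.5] turn [0.1 0.  0.1]
20.4 [ 620.9 -186.9  122.5] w 51.2359753289359 [ 0.4  0.  -1.8] f 40.000165700912476
```

{"op": "servo_tool", "data": {"deltas": [-45,-11.6,0,0,0,0,-90,-23,0,0,0,0,-132,-34,0,0,0,0,-167,-43,0,0,0,0,-190,-49,5,0,0,0,-199,-51,18,0,0,0,-200.5,-51.5,40,0,0,0,-200.5,-51.5,60,0,0,0]}}

```text
time_s: 21.2
position: [0.5505, -0.3808, 0.06]
tcp_rot: [-0.0, 0.74, 0.673, 0.0]
ft_force: [0.3, 0.2, -2.9]
width: 0.051
finger_force: 40.0
```

{"op": "servo_tool", "data": {"deltas": [0,0,10,0,0,0,0,0,20,0,0,0,0,0,28,0,0,0,0,0,35,0,0,0,0,0,40,0,0,0,0,0,40,0,0,0,0,0,40,0,0,0,0,0,40,0,0,0]}}

```text
time_s: 22.0
position: [0.5508, -0.3811, 0.0212]
tcp_rot: [0.0, 0.74, 0.673, 0.0]
ft_force: [-0.3, 0.5, -1.8]
width: 0.0514
finger_force: 40.0
```

```bash
python3 d.py 551 -381.8 7 -5.4
```

```text
shift [-0.7  0.2 14.2] turn [ 0.  0. -0.]
22.0 [ 550.8 -381.1   21.2] w 51.402458074152506 [-0.3  0.5 -1.8] f 39.99939143657684
```

{"op": "servo_tool", "data": {"deltas": [-0.7,0.2,5,0,0,0,-0.7,0.2,9,0,0,0,-0.7,0.2,12,0,0,0,-0.7,0.2,13.5,0,0,0,-0.7,0.2,14.2,0,0,0,-0.7,0.2,14.2,0,0,0,-0.7,0.2,14.2,0,0,0,-0.7,0.2,14.2,0,0,0]}}

```text
time_s: 22.8
position: [0.5508, -0.3817, 0.0067]
tcp_rot: [0.0, 0.74, 0.673, -0.0]
ft_force: [-1.7, 1.1, 2.2]
width: 0.0516
finger_force: 40.0
```

{"op": "servo_tool", "data": {"deltas": [0,0,0,0,0,0,0,0,0,0,0,0,0,0,0,0,0,0,0,0,0,0,0,0,0,0,-5,0,0,0,0,0,-20,0,0,0,0,0,-45,0,0,0,0,0,-80,0,0,0], "grip": 68}}

```text
time_s: 23.6
position: [0.5503, -0.3813, 0.0872]
tcp_rot: [-0.001, 0.74, 0.673, -0.0]
ft_force: [0.1, -0.1, -0.7]
width: 0.0677
finger_force: 0.0
```

```bash
python3 d.py 541.9 368.2 130 88 541.9 368.2 75 88
```

```text
shift [745.4 -79.  -42. ] turn [ -0.   -0.1 -93.4]
shift [745.4 -78.9  13. ] turn [ -0.   -0.1 -93.4]
23.6 [ 550.3 -381.3   87.2] w 67.73565462157283 [ 0.1 -0.1 -0.7] f 0.0
```

{"op": "servo_tool", "data": {"deltas": [10,-1,-30,0,0,0,40,-4,-42,0,0,0,88,-9,-42,0,0,-6,136,-14,-42,0,0,-13,184,-19,-42,0,0,-20,232,-25,-42,0,0,-27,280,-30,-42,0,0,-34,328,-35,-42,0,0,-41], "grip": 75}}

```text
time_s: 24.4
position: [0.5466, -0.05, 0.1301]
tcp_rot: [0.001, 0.455, 0.891, 0.0]
ft_force: [1.3, 0.8, 0.2]
width: 0.0755
finger_force: 0.0
```

```bash
python3 d.py 541.9 368.2 130 88;  python3 - <<'E'
from h import *
i=cv2.cvtColor(manip.camera("top"),cv2.COLOR_RGB2BGR);cv2.imwrite("pics/t6.png",i)
j=cv2.cvtColor(manip.camera("side"),cv2.COLOR_RGB2BGR);cv2.imwrite("pics/s6.png",j)
cv2.imwrite("pics/m6.png",cv2.resize(np.hstack([i[130:290,380:520],j[250:410,295:535]]),None,fx=2,fy=2,interpolation=cv2.INTER_CUBIC))
E
```

```text
shift [341.6 241.3   0. ] turn [  0.    0.1 -52.1]
24.4 [546.6 -50.  130.1] w 75.47069707081711 [1.3 0.8 0.2] f 0.0
```

View pics/m6.png

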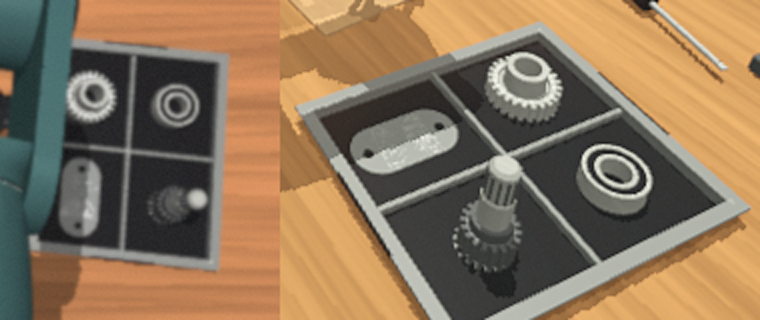

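Shaft, gear and bearing stand in their compartments, covering their outlines. Now the cover.

{"op": "servo_tool", "data": {"deltas": [39,28,0,0,0,-7,78,55,0,0,0,-14,117,83,0,0,0,-21,156,110,0,0,0,-28,195,138,0,0,0,-35,234,165,0,0,0,-42,273,193,0,0,0,-49,310,219,0,0,0,-52]}}

```text
time_s: 25.3
position: [0.5446, 0.3295, 0.1298]
tcp_rot: [0.001, 0.019, 1.0, 0.0]
ft_force: [0.4, -0.9, -0.1]
width: 0.0752
finger_force: 0.0
```

{"op": "servo_tool", "data": {"deltas": [0,20,0,0,0,0,0,32,5,0,0,0,0,38,15,0,0,0,0,38,30,0,0,0,0,38,45,0,0,0,0,38,60,0,0,0,0,38,65,0,0,0,0,38,65,0,0,0]}}

```text
time_s: 26.1
position: [0.5458, 0.365, 0.0623]
tcp_rot: [-0.001, 0.021, 1.0, -0.0]
ft_force: [-0.6, 1.2, 1.3]
width: 0.0747
finger_force: 0.0
```

```bash
python3 d.py 541.9 368.2 18.5 88
```

```text
shift [ 3.9  3.1 43.8] turn [-0.1 -0.1 -0.4]
26.1 [545.8 365.   62.3] w 74.67020951291197 [-0.6  1.2  1.3] f 0.0
```

{"op": "servo_tool", "data": {"deltas": [3.5,3.1,10,0,0,-0.4,3.5,3.1,20,0,0,-0.4,3.5,3.1,30,0,0,-0.4,3.5,3.1,37,0,0,-0.4,3.5,3.1,41,0,0,-0.4,3.5,3.1,43,0,0,-0.4,3.5,3.1,43,0,0,-0.4,3.5,3.1,43,0,0,-0.4]}}

```text
time_s: 26.9
position: [0.5428, 0.369, 0.0208]
tcp_rot: [0.0, 0.017, 1.0, 0.0]
ft_force: [-0.1, -0.4, -0.0]
width: 0.075
finger_force: 0.0
```

```bash
python3 d.py 542.3 368.2 18.5 88;  python3 - <<'E'
from h import *
j=cv2.cvtColor(manip.camera("side"),cv2.COLOR_RGB2BGR)
cv2.imwrite("pics/s7.png",cv2.resize(j[100:200,200:320],None,fx=5,fy=5,interpolation=cv2.INTER_CUBIC))
E
```

```text
shift [ 0.5 -0.9  2.3] turn [ 0.  0. -0.]
26.9 [542.8 369.   20.8] w 75.03530634430274 [-0.1 -0.4 -0. ] f 0.0
```

View pics/s7.png

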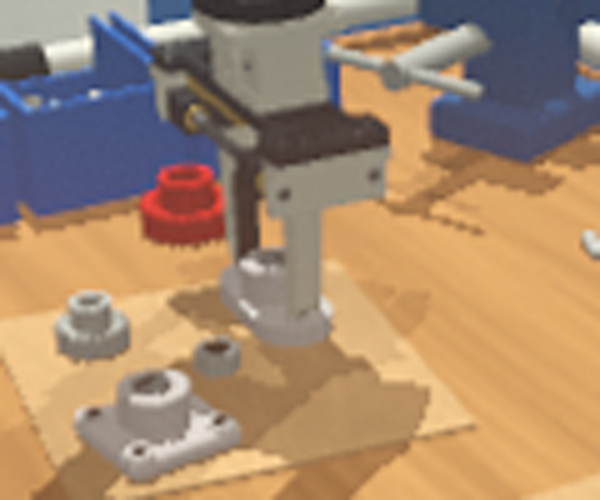

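{"op": "servo_tool", "data": {"deltas": [0.5,-0.8,1,0,0,0,0.5,-0.8,2,0,0,0,0.5,-0.8,2,0,0,0,0.5,-0.8,2,0,0,0,0.5,-0.8,2,0,0,0,0.5,-0.8,2,0,0,0,0.5,-0.8,2,0,0,0,0.5,-0.8,2,0,0,0], "grip": 30, "squeeze": 45}}

```text
time_s: 27.75
position: [0.5421, 0.3682, 0.0185]
tcp_rot: [-0.0, 0.017, 1.0, 0.0]
ft_force: [0.9, 0.5, -1.1]
width: 0.0392
finger_force: 45.0
```

{"op": "servo_tool", "data": {"deltas": [0,0,0,0,0,0,0,0,-5,0,0,0,0,0,-18,0,0,0,0,0,-45,0,0,0,0,0,-80,0,0,0,0,0,-110,0,0,0,0,-5,-123,0,0,0,0,-15,-125,0,0,0]}}

```text
time_s: 28.55
position: [0.542, 0.3532, 0.1454]
tcp_rot: [0.001, 0.017, 1.0, 0.001]
ft_force: [-0.1, 0.0, -1.7]
width: 0.0392
finger_force: 45.0
```

```bash
python3 d.py 433 -262 143 -5.4;  python3 - <<'E'
from h import *
i=cv2.cvtColor(manip.camera("top"),cv2.COLOR_RGB2BGR);j=cv2.cvtColor(manip.camera("side"),cv2.COLOR_RGB2BGR)
cv2.imwrite("pics/m8.png",cv2.resize(np.hstack([i[100:280,120:280],j[60:240,180:340]]),None,fx=2,fy=2,interpolation=cv2.INTER_CUBIC))
E
```

```text
shift [  87.8 -618.6    1.4] turn [ 0.2  0.  93.4]
28.55 [542.  353.2 145.4] w 39.24272253951598 [-0.1  0.  -1.7] f 44.999433159828186
```

View pics/m8.png

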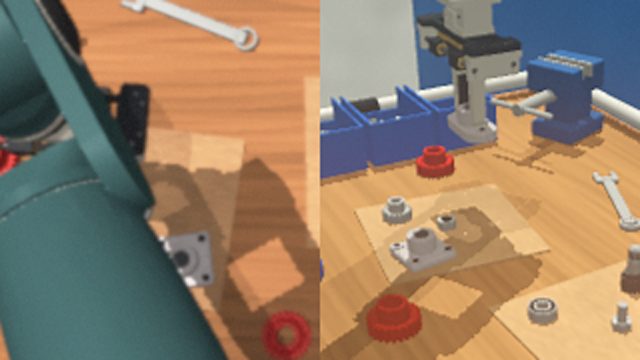

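{"op": "servo_tool", "data": {"deltas": [3,-20,0,0,0,4,8,-55,0,0,0,10,14,-100,0,0,0,17,21,-147,0,0,0,24,28,-194,0,0,0,31,34,-241,0,0,0,38,41,-288,0,0,0,45,48,-335,0,0,0,52]}}

```text
time_s: 29.45
position: [0.4805, 0.0183, 0.1416]
tcp_rot: [-0.001, 0.456, 0.89, -0.0]
ft_force: [0.6, -0.4, -2.3]
width: 0.0391
finger_force: 45.0
```

```bash
python3 d.py 433 -262 143 -5.4
```

```text
shift [-199.9 -202.2   -1.3] turn [-0.1 -0.  41.1]
29.45 [480.5  18.3 141.6] w 39.06013966480374 [ 0.6 -0.4 -2.3] f 44.99561905860901
```

{"op": "servo_tool", "data": {"deltas": [-32,-32,0,0,0,7,-64,-65,0,0,0,14,-96,-97,0,0,0,21,-128,-129,0,0,0,28,-158,-159,0,0,0,34,-182,-184,0,0,0,39,-196,-198,0,0,0,41,-200,-202,0,0,0,41]}}

```text
time_s: 30.25
position: [0.4348, -0.2619, 0.1415]
tcp_rot: [-0.001, 0.738, 0.674, -0.0]
ft_force: [-0.0, 0.8, -2.4]
width: 0.0391
finger_force: 45.0
```

{"op": "servo_tool", "data": {"deltas": [0,0,10,0,0,0,0,0,25,0,0,0,0,0,45,0,0,0,0,0,65,0,0,0,0,0,80,0,0,0,0,0,90,0,0,0,0,0,92,0,0,0,0,0,92,0,0,0]}}

```text
time_s: 31.05
position: [0.4362, -0.2603, 0.0515]
tcp_rot: [-0.0, 0.737, 0.676, -0.0]
ft_force: [0.2, -0.4, -0.9]
width: 0.039
finger_force: 45.0
```

```bash
python3 d.py 433 -262 20 -5.4;  python3 - <<'E'
from h import *
j=cv2.cvtColor(manip.camera("side"),cv2.COLOR_RGB2BGR)
cv2.imwrite("pics/s9.png",cv2.resize(j[230:410,280:520],None,fx=3,fy=3,interpolation=cv2.INTER_CUBIC))
E
```

```text
shift [-2.  -3.  31.5] turn [-0.  -0.   0.4]
31.05 [ 436.2 -260.3   51.5] w 39.02073943606151 [ 0.2 -0.4 -0.9] f 44.99933481216431
```

View pics/s9.png

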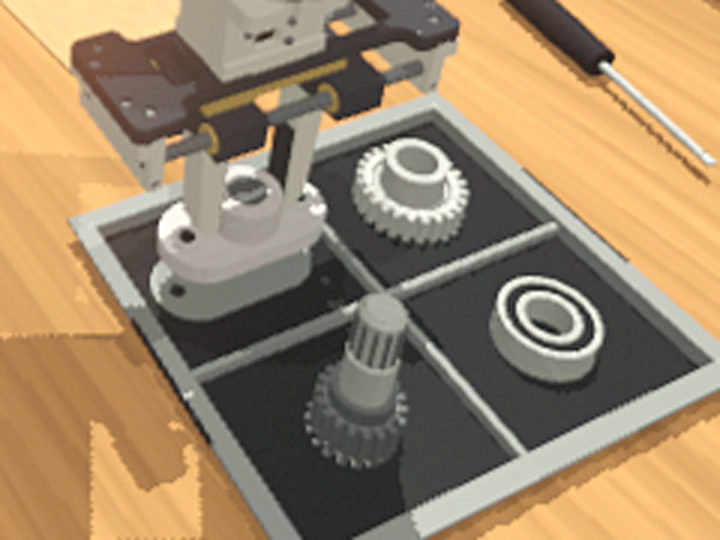

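{"op": "servo_tool", "data": {"deltas": [-2,-3,5,0,0,0.4,-2,-3,12,0,0,0.4,-2,-3,19,0,0,0.4,-2,-3,25,0,0,0.4,-2,-3,28,0,0,0.4,-2,-3,29,0,0,0.4,-2,-3,29,0,0,0.4,-2,-3,29,0,0,0.4]}}

```text
time_s: 31.9
position: [0.433, -0.2623, 0.0227]
tcp_rot: [0.0, 0.74, 0.673, 0.0]
ft_force: [-0.2, -0.0, -1.7]
width: 0.0394
finger_force: 45.0
```

```bash
python3 d.py 433 -262 19.9 -5.4
```

```text
shift [ 0.3 -0.1  2.8] turn [ 0.  0. -0.]
31.9 [ 433.  -262.3   22.7] w 39.352463673806824 [-0.2 -0.  -1.7] f 44.999263286590576
```

{"op": "servo_tool", "data": {"deltas": [0.2,0,1,0,0,0,0.2,0,1.8,0,0,0,0.2,0,2.4,0,0,0,0.2,0,2.8,0,0,0,0.2,0,2.8,0,0,0,0.2,0,2.8,0,0,0,0.2,0,2.8,0,0,0,0.2,0,2.8,0,0,0]}}

```text
time_s: 32.7
position: [0.4329, -0.262, 0.0197]
tcp_rot: [0.0, 0.74, 0.673, 0.0]
ft_force: [0.5, -1.2, -1.7]
width: 0.0393
finger_force: 45.0
```

{"op": "servo_tool", "data": {"deltas": [0,0,0,0,0,0,0,0,0,0,0,0,0,0,0,0,0,0,0,0,0,0,0,0,0,0,0,0,0,0,0,0,-5,0,0,0,0,0,-25,0,0,0,0,0,-60,0,0,0], "grip": 65}}

```text
time_s: 33.5
position: [0.4319, -0.2614, 0.0788]
tcp_rot: [-0.002, 0.74, 0.673, -0.0]
ft_force: [0.6, 0.5, -0.0]
width: 0.0648
finger_force: 0.0
```

{"op": "servo_tool", "data": {"deltas": [0,0,-40,0,0,0,0,0,-85,0,0,0,40,0,-110,0,0,0,88,0,-115,0,0,0,136,0,-115,0,0,0,184,0,-115,0,0,0,232,0,-115,0,0,0,280,0,-115,0,0,0]}}

```text
time_s: 34.3
position: [0.459, 0.0186, 0.1953]
tcp_rot: [0.0, 0.74, 0.673, 0.0]
ft_force: [0.7, -0.7, -0.4]
width: 0.0652
finger_force: 0.0
```

{"op": "servo_tool", "data": {"deltas": [45,0,0,0,0,0,93,0,0,0,0,0,141,0,0,0,0,0,180,0,0,0,0,0,200,0,0,0,0,0,200,0,0,0,0,0,200,0,0,0,0,0,200,0,0,0,0,0]}}

```text
time_s: 35.1
position: [0.4781, 0.215, 0.1949]
tcp_rot: [0.0, 0.74, 0.673, 0.0]
ft_force: [-0.0, 0.1, -0.2]
width: 0.0653
finger_force: 0.0
```

```bash
python3 - <<'E'
from h import *
T=cv2.cvtColor(manip.camera("top"),cv2.COLOR_RGB2BGR);S=cv2.cvtColor(manip.camera("side"),cv2.COLOR_RGB2BGR)
a=cv2.resize(T[140:270,385:505],(400,433),interpolation=cv2.INTER_CUBIC);b=cv2.resize(S[250:410,300:520],(400,291),interpolation=cv2.INTER_CUBIC)
cv2.imwrite("pics/m10.png",np.hstack([a,np.vstack([b,np.zeros((142,400,3),np.uint8)])]))
for n,c,r,z,t in(("gear",(423,179),17,.020,(.5608,-.2742)),("bear",(465,182),15,.023,(.5509,-.3818)),("cover",(420,227),22,.014,(.4329,-.262))):
    A=blob(T,"top",c,r,"bright"); print(n,(plane("top",A["cen"],z)[:2]-t)*1000,A["ax"],A["ang"])
    if n=="cover":
        d=cv2.fitLine(A["ct"].astype(np.float32).reshape(-1,1,2),2,0,.01,.01).ravel();p=plane("top",A["cen"]+15*d[:2],z)-plane("top",A["cen"]-15*d[:2],z);print(np.degrees(np.arctan2(p[1],p[0])))
o=manip.get_obs();print(o["time_s"],o["position"])
E
```

```text
gear [-0.719   0.9484] [24.7271 26.0012] 112.05987548828125
bear [-1.1009  0.9826] [20.8146 22.4019] 108.78376770019531
cover [-0.4007 -2.1613] [24.7594 43.3536] 3.252500295639038
-4.399908663864418
35.2 [0.4782 0.2149 0.1949]
```

View pics/m10.png

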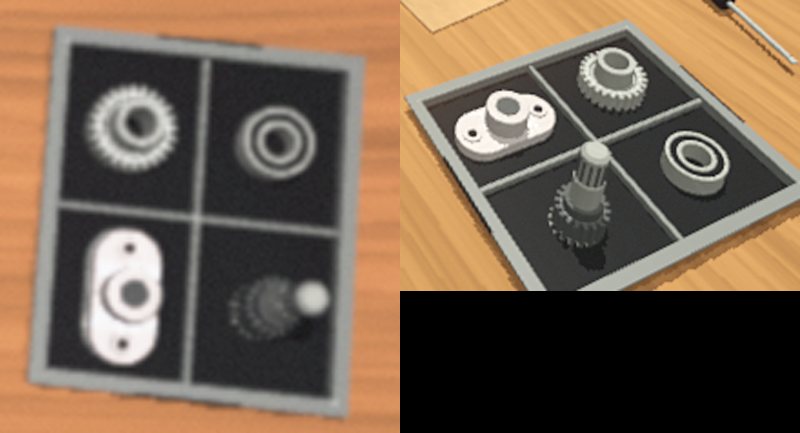

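```bash
python3 -c "
from station import manip
print(manip.sign_off())"
```

```text
the job is handed in; nothing more can be done
None
```

The long shaft, big gear, big bearing and two-hole cover are each in their own tray compartment, and the job was handed in at about 35 s: gear, bearing and cover measured within about 2 mm of their outlines, the cover within about 1° of its outline, the shaft's centring checked only by eye in the pictures, and no look-alike was gripped or moved.

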